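Open the counterweighted parts bin and sort the loose fittings into it

ROBOT

A 6-joint arm with a two-finger parallel gripper is mounted at the origin on a cart in front of the work surface, level with it; the furniture and walls round the work are solid. World frame = base frame: x ahead of the robot, y to its left, z up, the work surface at z = 0. Lengths are in mm, angles in rad, forces in N, time in s.
With the tool pointing down it reaches from about 350 to 775 mm from the base axis. Payload 7.3 kg.
Tool frame: the origin (TCP) lies midway between the tips of the shut fingers; the grasp point (between the pads) lies 19 mm behind it; z points along the fingers, y is the line along which they close (so a half turn about z gives the same grasp; the last joint's range is limited). The gripper opens to 92 mm and grips with 3 to 60 N. Pads are 19 mm wide; open, the fingers measure 130 mm over their backs; the gripper's body (75 mm by 190 mm) begins 47 mm behind the grasp point.
Start: joints at [1.087, 0.342, 1.524, -0, 1.275, -0.146], TCP at [173.978, 495.355, 226.741] pointing down, gripper open.
Joint ranges: [-2.53, 2.53], [-0.77, 2.02], [0.04, 2.7], [-1, 4.14], [0.28, 2.66], [-3.11, 3.11]. Speed limits (rad/s): [2.57, 2.57, 3.14, 3.14, 3.14, 3.14].

INTERFACE

Orientations are given as [roll, pitch, yaw] about the fixed x, y, z axes, in that order (R = Rz(yaw) Ry(pitch) Rx(roll)).
In Python, from plant import monitor, optics, workorder gives the robot as it stands. The module is installed in compiled form; this text tells all that it offers.
- The arm moves only by the tool servo_tool, never from a script. Its arguments are lists of equal length, an entry for each row: "linear": the shift along the tool's x, y, z as a fraction of full scale, a list of three; "spin": the turn about the tool's z as a fraction of full scale. In form: {"linear": [[dx, dy, dz], ...], "spin": [spin, ...]}. A call has exactly 8 rows; each row shifts and turns the commanded pose from where the row before left it, along the tool's axes as they then stand; what a row does not reach is not made up. Full scale, the value 1, is 200 mm for a shift and 90 degrees for a turn. A row lasts 1/8 s, in which the tool goes at most 62.5 mm and 10.7 degrees, less where a joint would pass 70% of its speed; a pose out of reach is approached as far as the arm can. A call with a number of a shift or a turn outside -1 to 1 is refused whole. A call with a gripper value outside its range is refused whole. "hand" is the opening, from -1 (shut) to 1 (fully open), set as the call begins (left out, the last holds). The fingers move at their own pace and stop on an object; the grip force is fixed at half the most. Time passes only in rows, so rows that do not move let the fingers close, or fill a call up. It gives the time, the measured TCP pose, the force, the opening and the grip force at its end, in the units of the state.
- monitor.get_obs(): the state, without advancing time (a new reading comes with each control period).
- optics.capture(name): name is "side" or "top" or "wrist"; returns a dict with "frame" (400x640x3 uint8, blue, green, red), "K" (3x3 intrinsics, pixels), "world_to_cam" (4x4, takes a point from world to camera coordinates). Camera axes: x right, y down, z forward; pixel columns grow to the right and rows downward; lengths in mm; the calibration is good to about 2 mm. A picture is of the moment at which its call begins. There is no depth.
- workorder.close_job(): hands the job in; it is judged then, once.
The state is a dict: "time": time; "joint_positions": joint angles; "dq": joint speeds; "tau": joint torques, N m; "tool_pos": TCP position; "tcp_rot": TCP orientation; "contact_force": force on the tool from outside, world axes, zero at the start; "moment": the same for the moment, N m; "grip_width": finger opening in mm; "finger_force": force on a finger pad.
Only numpy, scipy, OpenCV 4.12 (cv2) and the standard library are available. Lean on these libraries where they do the work, as an engineer would, in place of code of your own. Each camera call takes 0.05 s, during which the arm holds its last target. There are 200 camera calls.

TASK

Take the spring clamp off the lid of the grey parts bin and lay it flat in the shallow steel tray on the left; only then lift the bin's counterweighted lid by its pull bar past its balance point, so that it stays open by itself. Then put every loose bolt and pipe nipple from the bench into the bin, each kind in the compartment that already holds one of its kind (leave those samples in their compartments), and leave the lid standing open and the clamp in its tray.

Things in the scene. Friction and masses are not known exactly. Their poses are not given: they have to be found in the camera images.
- bin: Low grey sheet-metal bin, fixed, 170 (its x) x 250 (its y) x 55 mm high, walls and floor 4 mm, open under its lid. One 4 mm divider as high as the walls, along x at y = 0, makes a left (+y) and a right (-y) compartment, each 162 x 119 mm inside. Origin at the centre of its underside on the bench; x to the back, away from the robot, y left, z up.
- bin_left (a point): Centre of the inner floor of the left (+y) compartment, 4 mm above the bench; axes as the bin's.
- bin_right (a point): Centre of the inner floor of the right (-y) compartment, 4 mm above the bench; axes as the bin's.
- lid (a joint): Angle of the counterweighted lid, rad: 0 closed (level, top face 60 mm above the bench), 1.8 open on its stop, leaning back, its bar then 280 mm above the bench. Let go below about 0.85 it falls shut, above that it swings on and stays open; damped; 2-3 N at the bar lifts it. Counterweight: bar, 36 mm dia, 200 mm along y, over the lid's back edge, top 128 mm above the bench when closed.
- lid_bar (a point): Middle of the lid's pull bar: round steel, 12 mm dia, 126 mm long along the bin's y, held at y = +-55 mm by two thin arms 50 mm in front of the lid's front edge, so its middle is free all round. 72 mm above the bench when closed. Moves with the lid on a circle of 232 mm about the hinge, up and then back.
- lid_hinge (a point): Point on the lid's hinge axis (which lies along the bin's y), in the middle of the bin's width, 93 mm behind the bin's origin and 60 mm above the bench. Does not move with the lid.
- tool_tray: Shallow open steel tray, fixed to the bench to the left of the bin, 250 mm (its x) by 140 mm (its y) by 22 mm high, walls and floor 3 mm thick. Origin at the centre of its underside; x along its length, z up.
- clamp: Black plastic spring clamp with an orange pivot, 157 mm long (its y), 53 mm wide (its x), 20 mm thick, 120 g, loose; at the start it lies flat on the bin's lid, roughly across it. Origin under its middle, on its underside; z up. It is gripped across its width at the middle.
- sample_bolt: A bolt like the others (52 mm long, 19 mm across the head), that lies loose from the start inside one compartment, at its back, crosswise; it shows where the bolts belong. Origin under its middle, on the underside as it first lies; y along its length.
- sample_nipple: A pipe nipple like the others (35 mm long, 19 mm across), that lies loose from the start inside the other compartment, at its back, crosswise; it shows where the nipples belong. Origin under its middle, on the underside as it first lies; y along its length.
- bolt_1: Grey steel hexagon-head bolt, 52 mm long, 19 mm across the head (the shank is thinner), 17 mm high, lying on its side, loose, 60 g. Origin under its middle, on the underside as it first lies; y runs along its length, z up as it first lies (it may roll). May be absent.
- nipple_1: Pale straight pipe nipple with a hexagon in the middle, 35 mm long, 19 mm across the hexagon, 17 mm high, lying on its side, loose, 60 g. Origin under its middle, on the underside as it first lies; y runs along its length, z up as it first lies (it may roll). May be absent.
- bolt_2: Grey steel hexagon-head bolt, 52 mm long, 19 mm across the head (the shank is thinner), 17 mm high, lying on its side, loose, 60 g. Origin under its middle, on the underside as it first lies; y runs along its length, z up as it first lies (it may roll). May be absent.
- nipple_2: Pale straight pipe nipple with a hexagon in the middle, 35 mm long, 19 mm across the hexagon, 17 mm high, lying on its side, loose, 60 g. Origin under its middle, on the underside as it first lies; y runs along its length, z up as it first lies (it may roll). May be absent.
- bolt_3: Grey steel hexagon-head bolt, 52 mm long, 19 mm across the head (the shank is thinner), 17 mm high, lying on its side, loose, 60 g. Origin under its middle, on the underside as it first lies; y runs along its length, z up as it first lies (it may roll). May be absent.
- nipple_3: Pale straight pipe nipple with a hexagon in the middle, 35 mm long, 19 mm across the hexagon, 17 mm high, lying on its side, loose, 60 g. Origin under its middle, on the underside as it first lies; y runs along its length, z up as it first lies (it may roll). May be absent.

How it is judged (in metres and radians):
On the way, in this order (a step that is already met when the one before it is completed fails the run):
1. the clamp lies flat in the tray, let go, and the lid is still closed (x of clamp in the frame of tool_tray between -0.05 and 0.05 m and y of clamp in the frame of tool_tray between -0.045 and 0.045 m and z of clamp in the frame of tool_tray below 0.012 m and angle between clamp's own z axis and vertical below 0.15 rad and linear speed of clamp below 0.05 m/s and value of joint lid below 0.2 rad and contact force between the fingers and clamp below 0.2 N), for 0.3 s.
2. the lid rests open by itself, untouched (value of joint lid above 1.65 rad and contact force between each of the arm, the fingers and lid below 0.2 N), for 0.5 s.
At the end, for the whole second after the job is handed in: Lid open over 1.65 rad; clamp flat in the tray, its middle within 50 mm lengthwise and 45 mm crosswise of the tray's; all bolts with the sample bolt in one compartment, all nipples with the sample nipple in the other, inside the walls, origins under 45 mm high, at rest (value of joint lid above 1.65 rad and x of clamp in the frame of tool_tray between -0.05 and 0.05 m and y of clamp in the frame of tool_tray between -0.045 and 0.045 m and z of clamp in the frame of tool_tray below 0.012 m and angle between clamp's own z axis and vertical below 0.15 rad and linear speed of clamp below 0.05 m/s and (((x of sample_bolt in the frame of bin between -0.083 and 0.083 m and y of sample_bolt in the frame of bin between 0.0005 and 0.123 m and z of sample_bolt in the frame of bin between -0.005 and 0.045 m) and (x of bolt_1 in the frame of bin between -0.083 and 0.083 m and y of bolt_1 in the frame of bin between 0.0005 and 0.123 m and z of bolt_1 in the frame of bin between -0.005 and 0.045 m) and (x of bolt_2 in the frame of bin between -0.083 and 0.083 m and y of bolt_2 in the frame of bin between 0.0005 and 0.123 m and z of bolt_2 in the frame of bin between -0.005 and 0.045 m) and (x of bolt_3 in the frame of bin between -0.083 and 0.083 m and y of bolt_3 in the frame of bin between 0.0005 and 0.123 m and z of bolt_3 in the frame of bin between -0.005 and 0.045 m) and (x of sample_nipple in the frame of bin between -0.083 and 0.083 m and y of sample_nipple in the frame of bin between -0.123 and -0.0005 m and z of sample_nipple in the frame of bin between -0.005 and 0.045 m) and (x of nipple_1 in the frame of bin between -0.083 and 0.083 m and y of nipple_1 in the frame of bin between -0.123 and -0.0005 m and z of nipple_1 in the frame of bin between -0.005 and 0.045 m) and (x of nipple_2 in the frame of bin between -0.083 and 0.083 m and y of nipple_2 in the frame of bin between -0.123 and -0.0005 m and z of nipple_2 in the frame of bin between -0.005 and 0.045 m) and (x of nipple_3 in the frame of bin between -0.083 and 0.083 m and y of nipple_3 in the frame of bin between -0.123 and -0.0005 m and z of nipple_3 in the frame of bin between -0.005 and 0.045 m)) or ((x of sample_bolt in the frame of bin between -0.083 and 0.083 m and y of sample_bolt in the frame of bin between -0.123 and -0.0005 m and z of sample_bolt in the frame of bin between -0.005 and 0.045 m) and (x of bolt_1 in the frame of bin between -0.083 and 0.083 m and y of bolt_1 in the frame of bin between -0.123 and -0.0005 m and z of bolt_1 in the frame of bin between -0.005 and 0.045 m) and (x of bolt_2 in the frame of bin between -0.083 and 0.083 m and y of bolt_2 in the frame of bin between -0.123 and -0.0005 m and z of bolt_2 in the frame of bin between -0.005 and 0.045 m) and (x of bolt_3 in the frame of bin between -0.083 and 0.083 m and y of bolt_3 in the frame of bin between -0.123 and -0.0005 m and z of bolt_3 in the frame of bin between -0.005 and 0.045 m) and (x of sample_nipple in the frame of bin between -0.083 and 0.083 m and y of sample_nipple in the frame of bin between 0.0005 and 0.123 m and z of sample_nipple in the frame of bin between -0.005 and 0.045 m) and (x of nipple_1 in the frame of bin between -0.083 and 0.083 m and y of nipple_1 in the frame of bin between 0.0005 and 0.123 m and z of nipple_1 in the frame of bin between -0.005 and 0.045 m) and (x of nipple_2 in the frame of bin between -0.083 and 0.083 m and y of nipple_2 in the frame of bin between 0.0005 and 0.123 m and z of nipple_2 in the frame of bin between -0.005 and 0.045 m) and (x of nipple_3 in the frame of bin between -0.083 and 0.083 m and y of nipple_3 in the frame of bin between 0.0005 and 0.123 m and z of nipple_3 in the frame of bin between -0.005 and 0.045 m))) and linear speed of each of bolt_1, nipple_1, bolt_2, nipple_2, bolt_3, nipple_3 below 0.03 m/s); the robot touches nothing.
Of bolt_1, nipple_1, bolt_2, nipple_2, bolt_3, nipple_3 only 4 to 6 are there at a start; the rules pass over those that are not, and their reading is None.
At some moment in a run one of bolt_1, nipple_1, bolt_2, nipple_2, bolt_3, nipple_3 may be knocked a few centimetres aside while the robot is not near it.
Once in a run the grip may slacken for a moment while it holds something.
It also fails if it takes over 210 s, if anything falls off the work surface, if the arm or the gripper's body presses on something with over 40 N, if the wrist force passes 120 N, or if a joint passes its speed limit or range.

## Working session

There is one attempt and no reset: what is moved stays moved. The work goes in short steps, Python scripts to look and compute and a tool call to move; the robot and the scene stay as the last step left them, time stands still between calls to the robot, and variables do not carry over. Pictures are saved under pics/ and viewed, at most 14 in all, crops included, and the job is handed in when it is done.

Besides the shell and the picture viewer there is one more tool, called as name(argument=value, ...), one argument or row to a line, values as JSON. servo_tool: Moves the arm, as the interface text tells. Shift numbers are shares of 200 mm and turn numbers shares of 90 degrees, none past 1 either way. Its arguments: {"type":"object","properties":{"linear":{"type":"array","items":{"type":"array","items":{"type":"number","minimum":-1,"maximum":1}}},"spin":{"type":"array","items":{"type":"number","minimum":-1,"maximum":1}},"hand":{"type":"number"}},"required":["linear","spin"]}

```bash
mkdir -p pics
cat > h.py <<'E'
import numpy as np, cv2, json
from plant import monitor, optics, workorder
from scipy.spatial.transform import Rotation as R
def cap(n, f):
    d=optics.capture(n); cv2.imwrite(f'pics/{f}.png',d['frame'])
    np.savez(f'pics/{f}.npz',K=d['K'],T=d['world_to_cam']); return d
def ld(f):
    z=np.load(f'pics/{f}.npz'); return z['K'],z['T']
def ray(f,uv):
    K,T=ld(f); d=T[:3,:3].T@np.linalg.solve(K,[uv[0],uv[1],1.]); return -T[:3,:3].T@T[:3,3],d
def atz(f,uv,z):
    o,d=ray(f,uv); return (o+d*(z-o[2])/d[2]).round(1)
def tri(*p):
    A=np.zeros((3,3));b=np.zeros(3)
    for f,uv in p:
        o,d=ray(f,uv); d/=np.linalg.norm(d); P=np.eye(3)-np.outer(d,d);A+=P;b+=P@o
    x=np.linalg.solve(A,b); 
    return x.round(1)
def proj(f,X):
    K,T=ld(f); p=K@(T[:3,:3]@np.array(X,float)+T[:3,3]); return (p[:2]/p[2]).round(1)
def crop(f,x0,y0,x1,y1,s,out):
    im=cv2.imread(f'pics/{f}.png')[y0:y1,x0:x1]; cv2.imwrite(f'pics/{out}.png',cv2.resize(im,None,fx=s,fy=s,interpolation=cv2.INTER_CUBIC))
def st():
    s=monitor.get_obs(); print({k:np.round(s[k],3).tolist() for k in('time','tool_pos','tcp_rot','contact_force','grip_width','finger_force','joint_positions')})
E
python3 - <<'E'
from h import *
for n in('top','side','wrist'): cap(n,n+'0')
st()
a=[cv2.imread(f'pics/{n}0.png') for n in('top','side')]
for n in('top','side'):
    K,T=ld(n+'0'); print(n,K.round(0).tolist(),(-T[:3,:3].T@T[:3,3]).round(),T[:3,:3].round(2).tolist())
E
```

```text
{'time': 0.15, 'tool_pos': [173.841, 495.09, 226.223], 'tcp_rot': [-3.14, -0.0, 2.804], 'contact_force': [-0.087, 0.177, 0.067], 'grip_width': 91.366, 'finger_force': 0.0, 'joint_positions': [1.087, 0.343, 1.525, 0.0, 1.275, -0.146]}
top [[381.0, 0.0, 320.0], [0.0, 381.0, 202.0], [0.0, 0.0, 1.0]] [ 463.   -3. 1255.] [[0.01, -1.0, 0.02], [-1.0, -0.01, -0.08], [0.08, -0.02, -1.0]]
side [[515.0, 0.0, 317.0], [0.0, 515.0, 206.0], [0.0, 0.0, 1.0]] [  541. -1212.   690.] [[1.0, -0.02, -0.03], [-0.03, -0.45, -0.89], [0.01, 0.89, -0.45]]
```

View pics/top0.png

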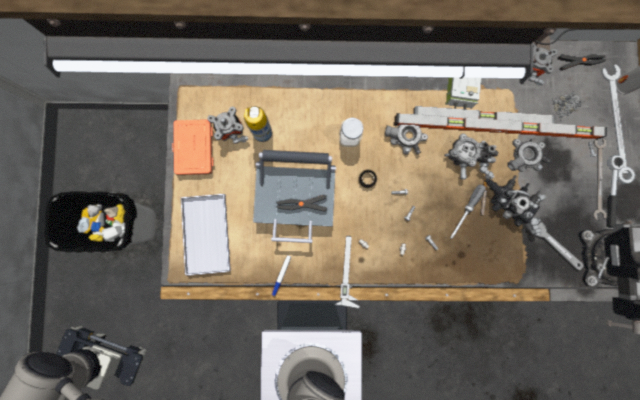

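View pics/side0.png

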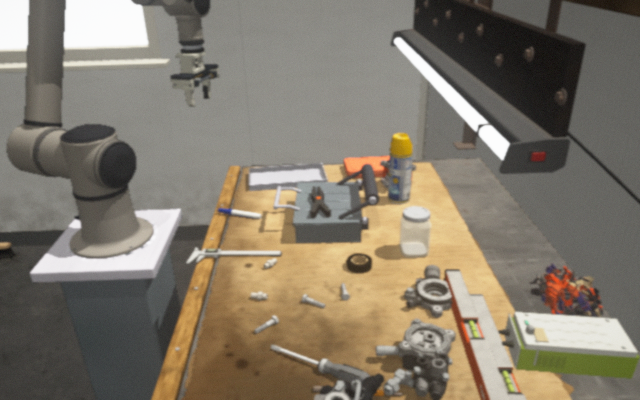

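The top view shows the bin and its lid at about (293,195), the clamp at (301,204), the tray at (206,235), and five loose parts near (399,192), (409,214), (432,242), (403,249) and (364,244). I'll enlarge both views.

Run:
```python
from h import *
crop('top0',170,145,450,290,2.85,'c1')
crop('side0',230,160,430,345,3.2,'c2')
```

```text
(no output)
```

View pics/c1.png

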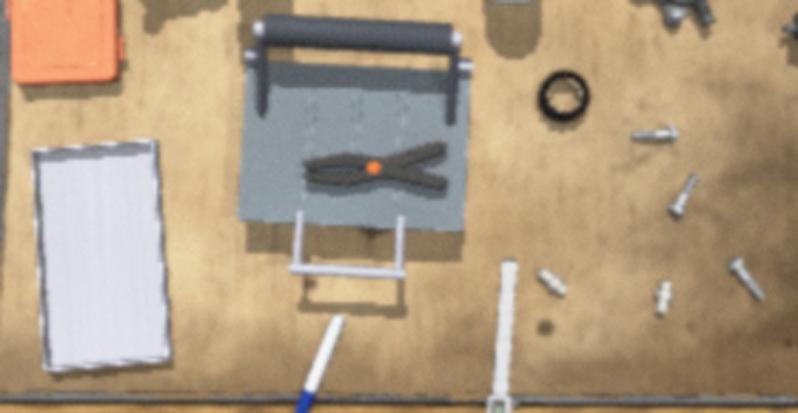

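View pics/c2.png

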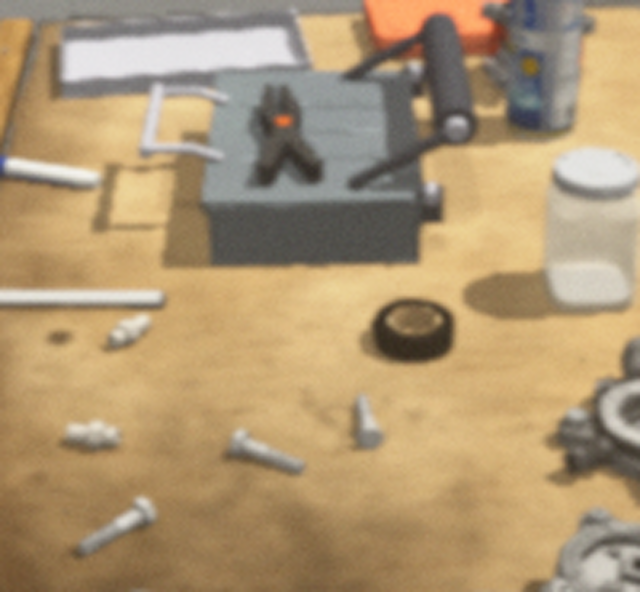

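The enlarged views show three bolts (top crop (655,135), (685,193), (748,280)) and two nipples ((551,283), (663,298)). The clamp pivot is at (374,168), the bar runs (291,269)-(405,275), and the tray corners are (33,150), (157,140), (170,360), (44,370).

Run:
```python
from h import *
t=lambda x,y:('top0',(170+x/2.85,145+y/2.85))
s=lambda x,y:('side0',(230+x/3.2,160+y/3.2))
P=dict(Ah=(672,133,372,438),At=(633,137,362,400),Bh=(677,210,238,440),Bt=(693,177,300,467),Ch=(736,263,147,508),Ct=(761,297,80,550),N1=(551,283,130,330),N2=(663,298,93,435),piv=(374,168,285,120),barL=(291,269,158,88),barR=(405,275,147,150))
for k,(a,b,c,d) in P.items(): print(k,tri(t(a,b),s(c,d)), atz(*t(a,b),z=8), atz(*s(c,d),z=8))
for n,z,p in(('tray',22,[(33,150),(157,140),(170,360),(44,370)]),('lid',60,[(238,219),(463,230),(470,75),(247,63)]),('clampends',70,[(306,170),(447,165)]),('bar',72,[(291,269),(405,275)]),('N1',8,[(541,272),(562,293)]),('N2',8,[(665,284),(661,312)])):
    q=[atz(*t(*a),z=z) for a in p]; print(n,[list(x[:2]) for x in q], np.mean(q,0).round(1))
```

```text
Ah [ 606.  -308.     7.4] [ 604.6 -307.8    8. ] [ 607.3 -308.6    8. ]
At [ 601.7 -262.8    6.3] [ 599.5 -262.4    8. ] [ 603.6 -264.8    8. ]
Bh [ 516.  -311.6   12.4] [ 515.4 -312.7    8. ] [ 516.7 -305.7    8. ]
Bt [ 555.8 -332.7    4.3] [ 553.7 -331.7    8. ] [ 557.6 -337.2    8. ]
Ch [ 457.  -378.8   12.2] [ 455.1 -380.2    8. ] [ 458.3 -373.6    8. ]
Ct [ 417.3 -409.1    5.8] [ 416.5 -408.5    8. ] [ 418.6 -411.7    8. ]
N1 [ 433.  -166.8    8.9] [ 430.5 -167.1    8. ] [ 435.5 -165.4    8. ]
N2 [ 416.1 -295.3    8.7] [ 414.4 -295.6    8. ] [ 417.6 -294.4    8. ]
piv [557.   34.6  81.7] [560.4  36.9   8. ] [561.6 186.2   8. ]
barL [446.6 123.1  74.6] [443.9 130.1   8. ] [438.3 267.7   8. ]
barR [442.    0.   75.5] [438.2  -0.    8. ] [433.9 133.2   8. ]
tray [[np.float64(575.8), np.float64(423.0)], [np.float64(588.7), np.float64(283.3)], [np.float64(341.6), np.float64(261.7)], [np.float64(329.6), np.float64(401.3)]] [458.9 342.3  22. ]
lid [[np.float64(498.7), np.float64(183.6)], [np.float64(489.0), np.float64(-63.4)], [np.float64(661.2), np.float64(-70.1)], [np.float64(671.7), np.float64(177.6)]] [580.2  56.9  60. ]
clampends [[np.float64(552.6), np.float64(109.2)], [np.float64(559.7), np.float64(-44.9)]] [556.2  32.2  70. ]
bar [[np.float64(444.9), np.float64(123.3)], [np.float64(439.4), np.float64(-0.2)]] [442.2  61.6  72. ]
N1 [[np.float64(442.9), np.float64(-155.7)], [np.float64(419.2), np.float64(-179.7)]] [ 431.  -167.7    8. ]
N2 [[np.float64(430.4), np.float64(-298.1)], [np.float64(398.5), np.float64(-293.2)]] [ 414.4 -295.6    8. ]
```

```bash
cat > plan.py <<'E'
from h import *
# plan(way points (x,y,z,yaw deg)): rounded rows in tool axes; yaw: tool x direction, tool pointing down
def plan(*ws, start=None, step=52, mult=True):
    s=monitor.get_obs(); p=np.array(s['tool_pos'],float); yaw=np.degrees(s['tcp_rot'][2])
    if start: p=np.array(start[:3],float); yaw=start[3]
    L=[];S=[]
    for w in ws:
        d=np.array(w[:3])-p; dy=(w[3]-yaw+180)%360-180
        n=max(1,int(np.ceil(max(np.linalg.norm(d)/step,abs(dy)/9.5))))
        for i in range(n):
            k=n-i; d=(np.array(w[:3])-p)/k; dy=((w[3]-yaw+180)%360-180)/k
            a=np.radians(yaw); T=np.array([[np.cos(a),np.sin(a),0],[np.sin(a),-np.cos(a),0],[0,0,-1]])
            l=np.round(T.T@d/200,2)+0.; sp=round(-dy/90,2)+0.
            p=p+T@l*200; yaw-=sp*90; L.append(l.tolist()); S.append(sp)
        j6=np.degrees(np.arctan2(p[1],p[0]))+90-yaw
        print('wp',w,'row',len(L),'r',np.hypot(*p[:2]).round(),'j6',((j6+180)%360-180).round())
    while len(L)%8: L.append([0,0,0]);S.append(0)
    f=lambda v:('%.2f'%v).rstrip('0').rstrip('.').replace('-0.','-.').replace('0.','.',1) if v else '0'
    for i in range(0,len(L),8): print('['+','.join('['+','.join('%g'%v for v in l)+']' for l in L[i:i+8])+']',[float('%g'%v) for v in S[i:i+8]])
    return (*p,yaw)
E
python3 - <<'E'
from plan import *
plan((360,270,200,110),(557,34,200,92.6),(557,34,120,92.6))
E
```

```text
wp (360, 270, 200, 110) row 6 r 450.0 j6 17.0
wp (557, 34, 200, 92.6) row 12 r 559.0 j6 1.0
wp (557, 34, 120, 92.6) row 14 r 559.0 j6 1.0
[[-0.21,-0.13,0.02],[-0.22,-0.09,0.02],[-0.24,-0.06,0.02],[-0.24,-0.03,0.02],[-0.24,0.01,0.03],[-0.24,0.05,0.02],[-0.24,0.09,0],[-0.24,0.1,0]] [0.09, 0.09, 0.1, 0.09, 0.1, 0.09, 0.03, 0.03]
[[-0.23,0.11,0],[-0.23,0.12,0],[-0.22,0.13,0],[-0.21,0.14,0],[0,0,0.2],[0,0,0.2],[0,0,0],[0,0,0]] [0.03, 0.04, 0.03, 0.04, 0.0, 0.0, 0.0, 0.0]
```

servo_tool(
  linear=[
    [-0.21, -0.13, 0.02],
    [-0.22, -0.09, 0.02],
    [-0.24, -0.06, 0.02],
    [-0.24, -0.03, 0.02],
    [-0.24, 0.01, 0.03],
    [-0.24, 0.05, 0.02],
    [-0.24, 0.09, 0],
    [-0.24, 0.1, 0],
  ],
  spin=[0.09, 0.09, 0.1, 0.09, 0.1, 0.09, 0.03, 0.03],
  hand=1,
)

```text
time: 1.15
tool_pos: [427.9, 190.6, 200.6]
tcp_rot: [-3.141, -0.0, 1.828]
contact_force: [0.7, 0.5, 1.1]
grip_width: 91.8
finger_force: 0.0
```

servo_tool(
  linear=[
    [-0.23, 0.11, 0],
    [-0.23, 0.12, 0],
    [-0.22, 0.13, 0],
    [-0.21, 0.14, 0],
    [0, 0, 0.2],
    [0, 0, 0.2],
    [0, 0, 0],
    [0, 0, 0],
  ],
  spin=[0.03, 0.04, 0.03, 0.04, 0, 0, 0, 0],
)

```text
time: 2.15
tool_pos: [558.5, 34.8, 122.0]
tcp_rot: [3.14, 0.0, 1.61]
contact_force: [0.2, 0.5, -0.0]
grip_width: 92.2
finger_force: 0.0
```

Run:
```python
from plan import *
cap('wrist','w1'); st()
K,T=ld('w1'); print((-T[:3,:3].T@T[:3,3]).round(),T[:3,:3].round(2).tolist(),proj('w1',(557,34,80)))
```

```text
{'time': 2.2, 'tool_pos': [558.84, 34.812, 122.551], 'tcp_rot': [3.138, 0.0, 1.61], 'contact_force': [0.172, 0.178, -0.738], 'grip_width': 92.067, 'finger_force': 0.0, 'joint_positions': [-0.075, 0.505, 1.575, 0.0, 1.059, -0.114]}
[555. 119. 280.] [[1.0, 0.04, 0.0], [0.04, -0.95, 0.31], [0.01, -0.31, -0.95]] [317.1 233.2]
```

View pics/w1.png

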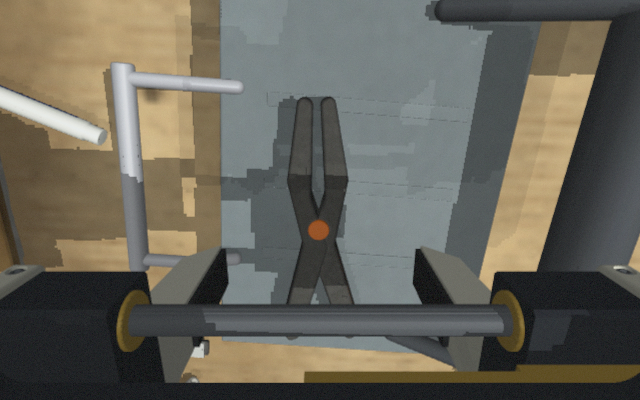

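The wrist view has the pivot at (318,230), 3 px from the prediction, and the clamp lined up with the tool x axis. I'll go down, grip and lift.

servo_tool(
  linear=[
    [0, -0.01, 0.1],
    [0, 0, 0.1],
    [0, 0, 0.05],
    [0, 0, 0.04],
    [0, 0, 0],
    [0, 0, 0],
    [0, 0, 0],
    [0, 0, 0],
  ],
  spin=[0, 0, 0, 0, 0, 0, 0, 0],
)

```text
time: 3.2
tool_pos: [555.9, 34.6, 63.0]
tcp_rot: [3.141, -0.0, 1.61]
contact_force: [-0.5, -0.2, 0.0]
grip_width: 92.0
finger_force: 0.0
```

servo_tool(
  linear=[
    [0, 0, 0],
    [0, 0, 0],
    [0, 0, 0],
    [0, 0, 0],
    [0, 0, 0],
    [0, 0, 0],
    [0, 0, 0],
    [0, 0, 0],
  ],
  spin=[0, 0, 0, 0, 0, 0, 0, 0],
  hand=-1,
)

```text
time: 4.2
tool_pos: [555.8, 34.6, 62.7]
tcp_rot: [3.141, -0.0, 1.61]
contact_force: [-0.1, -0.3, -0.3]
grip_width: 41.3
finger_force: 29.9
```

servo_tool(
  linear=[
    [0, 0, -0.05],
    [0, 0, -0.1],
    [0, 0, -0.1],
    [0, 0, -0.1],
    [0, 0, 0],
    [0, 0, 0],
    [0, 0, 0],
    [0, 0, 0],
  ],
  spin=[0, 0, 0, 0, 0, 0, 0, 0],
)

```text
time: 5.2
tool_pos: [555.4, 34.7, 132.0]
tcp_rot: [-3.14, -0.0, 1.61]
contact_force: [-0.4, -0.2, -0.7]
grip_width: 41.3
finger_force: 29.9
```

Run:
```python
from plan import *
st()
e=plan((480,300,130,150),(459,342,130,185),(459,342,40,185),(459,342,14,185),step=40)
```

```text
{'time': 5.2, 'tool_pos': [555.385, 34.659, 132.037], 'tcp_rot': [-3.14, -0.0, 1.61], 'contact_force': [-0.417, -0.248, -0.729], 'grip_width': 41.282, 'finger_force': 29.905, 'joint_positions': [-0.075, 0.49, 1.57, 0.0, 1.083, -0.115]}
wp (480, 300, 130, 150) row 7 r 567.0 j6 -28.0
wp (459, 342, 130, 185) row 11 r 572.0 j6 -58.0
wp (459, 342, 40, 185) row 14 r 572.0 j6 -58.0
wp (459, 342, 14, 185) row 15 r 572.0 j6 -58.0
[[0.19,-0.05,0],[0.2,-0.02,0],[0.2,0.01,0],[0.19,0.04,0],[0.19,0.06,0],[0.17,0.09,0.01],[0.16,0.12,0],[0.05,0.03,0]] [-0.09, -0.09, -0.09, -0.09, -0.09, -0.1, -0.09, -0.1]
[[0.04,0.04,0],[0.04,0.04,0],[0.03,0.05,0],[0,0,0.15],[0,0,0.15],[0,0,0.15],[0,0,0.13],[0,0,0]] [-0.1, -0.1, -0.09, 0.0, 0.0, 0.0, 0.0, 0.0]
```

servo_tool(
  linear=[
    [0.19, -0.05, 0],
    [0.2, -0.02, 0],
    [0.2, 0.01, 0],
    [0.19, 0.04, 0],
    [0.19, 0.06, 0],
    [0.17, 0.09, 0.01],
    [0.16, 0.12, 0],
    [0.05, 0.03, 0],
  ],
  spin=[-0.09, -0.09, -0.09, -0.09, -0.09, -0.1, -0.09, -0.1],
)

```text
time: 6.2
tool_pos: [474.1, 313.3, 130.2]
tcp_rot: [3.142, -0.001, 2.78]
contact_force: [0.3, 0.4, -1.2]
grip_width: 41.2
finger_force: 29.9
```

servo_tool(
  linear=[
    [0.04, 0.04, 0],
    [0.04, 0.04, 0],
    [0.03, 0.05, 0],
    [0, 0, 0.15],
    [0, 0, 0.15],
    [0, 0, 0.15],
    [0, 0, 0.13],
    [0, 0, 0],
  ],
  spin=[-0.1, -0.1, -0.09, 0, 0, 0, 0, 0],
)

```text
time: 7.2
tool_pos: [457.4, 340.4, 12.6]
tcp_rot: [-3.14, -0.005, -3.055]
contact_force: [0.0, 0.0, -0.3]
grip_width: 41.3
finger_force: 29.9
```

Run:
```python
from plan import *
st(); cap('wrist','w2'); cap('side','s2')
```

```text
{'time': 7.2, 'tool_pos': [457.428, 340.448, 12.647], 'tcp_rot': [-3.14, -0.005, -3.055], 'contact_force': [0.001, 0.03, -0.328], 'grip_width': 41.287, 'finger_force': 29.905, 'joint_positions': [0.505, 0.672, 1.63, 0.0, 0.844, -1.152]}
```

View pics/w2.png

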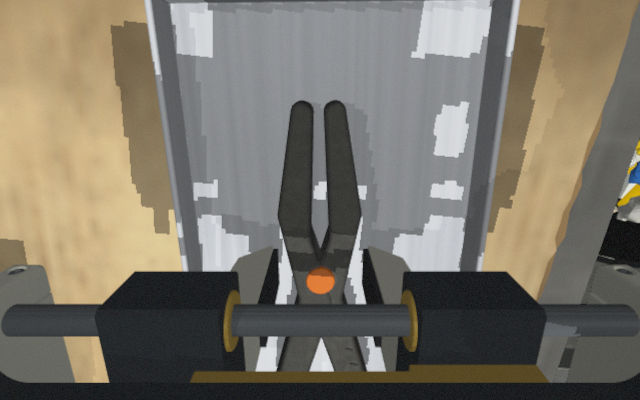

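The clamp hangs straight over the tray with its pivot at (320,281), between the tray walls at x of about 165 and 500. I'll lower it, release and rise.

servo_tool(
  linear=[
    [0, 0, 0.01],
    [0, 0, 0.01],
    [0, 0, 0.01],
    [0, 0, 0],
    [0, 0, 0],
    [0, 0, 0],
    [0, 0, 0],
    [0, 0, 0],
  ],
  spin=[0, 0, 0, 0, 0, 0, 0, 0],
)

```text
time: 8.3
tool_pos: [458.9, 341.3, 8.8]
tcp_rot: [3.141, 0.0, -3.055]
contact_force: [0.8, -0.4, -1.1]
grip_width: 41.2
finger_force: 29.9
```

servo_tool(
  linear=[
    [0, 0, 0],
    [0, 0, 0],
    [0, 0, 0],
    [0, 0, 0],
    [0, 0, 0],
    [0, 0, 0],
    [0, 0, 0],
    [0, 0, 0],
  ],
  spin=[0, 0, 0, 0, 0, 0, 0, 0],
  hand=0.5,
)

```text
time: 9.3
tool_pos: [458.9, 341.3, 8.8]
tcp_rot: [3.141, 0.0, -3.055]
contact_force: [-0.1, -0.1, -0.8]
grip_width: 68.9
finger_force: 0.0
```

servo_tool(
  linear=[
    [0, 0, -0.05],
    [0, 0, -0.1],
    [0, 0, -0.2],
    [0, 0, -0.2],
    [0, 0, -0.2],
    [0, 0, 0],
    [0, 0, 0],
    [0, 0, 0],
  ],
  spin=[0, 0, 0, 0, 0, 0, 0, 0],
)

```text
time: 10.3
tool_pos: [458.2, 340.9, 157.5]
tcp_rot: [-3.141, -0.002, -3.055]
contact_force: [0.0, 0.6, -0.5]
grip_width: 68.9
finger_force: 0.0
```

Run:
```python
from plan import *
st(); cap('wrist','w3')
e=plan((444,61.5,157,87.8),(444,61.5,110,87.8))
```

```text
{'time': 10.3, 'tool_pos': [458.212, 340.916, 157.487], 'tcp_rot': [-3.141, -0.002, -3.055], 'contact_force': [0.001, 0.62, -0.507], 'grip_width': 68.867, 'finger_force': 0.0, 'joint_positions': [0.505, 0.488, 1.494, 0.0, 1.162, -1.152]}
wp (444, 61.5, 157, 87.8) row 11 r 447.0 j6 10.0
wp (444, 61.5, 110, 87.8) row 12 r 447.0 j6 10.0
[[0.02,-0.13,0],[0,-0.13,0],[-0.02,-0.12,0],[-0.04,-0.12,0],[-0.06,-0.11,0],[-0.08,-0.1,0],[-0.09,-0.09,0],[-0.11,-0.07,0]] [0.1, 0.1, 0.1, 0.1, 0.1, 0.1, 0.1, 0.09]
[[-0.11,-0.06,0],[-0.12,-0.04,0],[-0.13,-0.02,0],[0,0,0.24],[0,0,0],[0,0,0],[0,0,0],[0,0,0]] [0.1, 0.09, 0.1, 0.0, 0.0, 0.0, 0.0, 0.0]
```

View pics/w3.png

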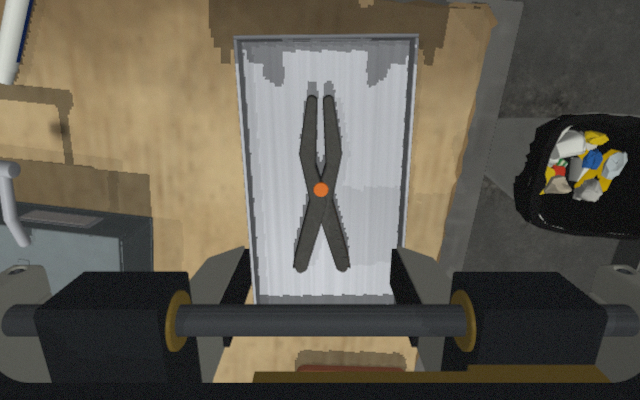

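The clamp lies flat in the middle of the tray, pivot at (321,190). Next, to the bar with a narrow opening.

servo_tool(
  linear=[
    [0.02, -0.13, 0],
    [0, -0.13, 0],
    [-0.02, -0.12, 0],
    [-0.04, -0.12, 0],
    [-0.06, -0.11, 0],
    [-0.08, -0.1, 0],
    [-0.09, -0.09, 0],
    [-0.11, -0.07, 0],
  ],
  spin=[0.1, 0.1, 0.1, 0.1, 0.1, 0.1, 0.1, 0.09],
  hand=-0.13,
)

```text
time: 11.35
tool_pos: [447.9, 136.7, 158.0]
tcp_rot: [-3.14, -0.001, 1.982]
contact_force: [0.6, 0.7, -0.1]
grip_width: 40.0
finger_force: 0.0
```

servo_tool(
  linear=[
    [-0.11, -0.06, 0],
    [-0.12, -0.04, 0],
    [-0.13, -0.02, 0],
    [0, 0, 0.24],
    [0, 0, 0],
    [0, 0, 0],
    [0, 0, 0],
    [0, 0, 0],
  ],
  spin=[0.1, 0.09, 0.1, 0, 0, 0, 0, 0],
)

```text
time: 12.35
tool_pos: [444.4, 61.2, 111.7]
tcp_rot: [3.14, -0.0, 1.532]
contact_force: [-0.2, 0.3, -0.4]
grip_width: 40.0
finger_force: 0.0
```

Run:
```python
from plan import *
st(); cap('wrist','w4')
print(proj('w4',(446,123,75)),proj('w4',(442,0,75)),proj('w4',(444,61.5,73)))
plan((444,61.5,54,87.8))
```

```text
{'time': 12.35, 'tool_pos': [444.44, 61.201, 111.656], 'tcp_rot': [3.14, -0.0, 1.532], 'contact_force': [-0.197, 0.305, -0.42], 'grip_width': 40.016, 'finger_force': 0.0, 'joint_positions': [-0.034, 0.343, 1.889, 0.0, 0.908, 0.004]}
[317.9 129.2] [319.6 323.8] [318.8 233.9]
wp (444, 61.5, 54, 87.8) row 2 r 448.0 j6 10.0
[[0,0,0.14],[0,0,0.15],[0,0,0],[0,0,0],[0,0,0],[0,0,0],[0,0,0],[0,0,0]] [0.0, 0.0, 0.0, 0.0, 0.0, 0.0, 0.0, 0.0]
```

View pics/w4.png

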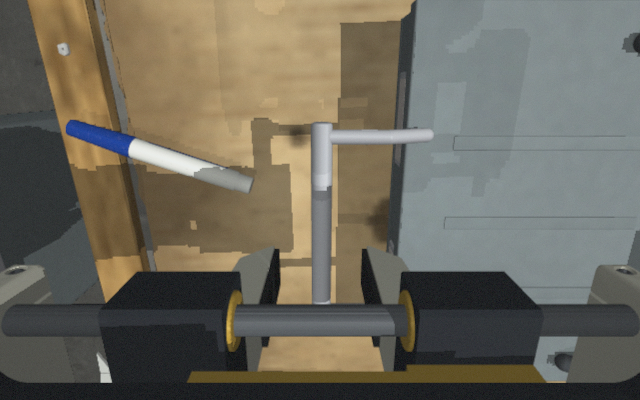

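The bar stands upright at column 321, between the pads. I'll descend and grip.

servo_tool(
  linear=[
    [0, 0, 0.1],
    [0, 0, 0.1],
    [0, 0, 0.09],
    [0, 0, 0],
    [0, 0, 0],
    [0, 0, 0],
    [0, 0, 0],
    [0, 0, 0],
  ],
  spin=[0, 0, 0, 0, 0, 0, 0, 0],
)

```text
time: 13.4
tool_pos: [444.0, 61.0, 53.0]
tcp_rot: [3.141, -0.0, 1.531]
contact_force: [-0.0, 0.3, -0.8]
grip_width: 40.0
finger_force: 0.0
```

servo_tool(
  linear=[
    [0, 0, 0],
    [0, 0, 0],
    [0, 0, 0],
    [0, 0, 0],
    [0, 0, 0],
    [0, 0, 0],
    [0, 0, 0],
    [0, 0, 0],
  ],
  spin=[0, 0, 0, 0, 0, 0, 0, 0],
  hand=-1,
)

```text
time: 14.4
tool_pos: [445.0, 60.9, 52.9]
tcp_rot: [3.139, -0.0, 1.531]
contact_force: [5.1, 0.7, -2.5]
grip_width: 11.0
finger_force: 30.0
```

servo_tool(
  linear=[
    [0, 0, -0.06],
    [0, 0.02, -0.11],
    [0, 0.04, -0.15],
    [0, 0.06, -0.13],
    [0, 0.07, -0.13],
    [0, 0.1, -0.12],
    [0, 0.1, -0.11],
    [0, 0.12, -0.09],
  ],
  spin=[0, 0, 0, 0, 0, 0, 0, 0],
)

```text
time: 15.4
tool_pos: [544.3, 56.7, 233.0]
tcp_rot: [-3.137, 0.001, 1.531]
contact_force: [-1.3, -1.6, -1.3]
grip_width: 11.0
finger_force: 30.0
```

servo_tool(
  linear=[
    [0, 0.12, -0.07],
    [0, 0.11, -0.05],
    [0, 0.11, -0.04],
    [0, 0, 0],
    [0, 0, 0],
    [0, 0, 0],
    [0, 0, 0],
    [0, 0, 0],
  ],
  spin=[0, 0, 0, 0, 0, 0, 0, 0],
)

```text
time: 16.4
tool_pos: [613.4, 53.8, 264.8]
tcp_rot: [-3.141, 0.001, 1.531]
contact_force: [-1.0, -5.9, 3.3]
grip_width: 10.9
finger_force: 30.0
```

Run:
```python
from plan import *
cap('side','s5')
```

```text
(no output)
```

View pics/s5.png

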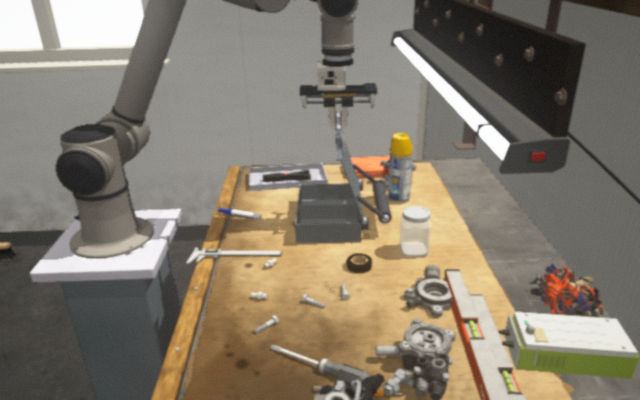

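The lid stands nearly upright in the grip, its bar near (340,120). I'll release, rise and back away.

servo_tool(
  linear=[
    [0, 0, 0],
    [0, 0, 0],
    [0, 0, 0],
    [0, 0, 0],
    [0, 0, -0.1],
    [0, 0, -0.1],
    [0, 0, -0.1],
    [0, 0, 0],
  ],
  spin=[0, 0, 0, 0, 0, 0, 0, 0],
  hand=0.6,
)

```text
time: 17.45
tool_pos: [614.2, 54.4, 326.0]
tcp_rot: [3.139, -0.0, 1.532]
contact_force: [0.0, -0.8, -0.4]
grip_width: 73.2
finger_force: 0.0
```

servo_tool(
  linear=[
    [0, -0.1, 0],
    [0, -0.2, 0],
    [0, -0.2, 0],
    [0, -0.2, 0],
    [0, 0, 0],
    [0, 0, 0],
    [0, 0, 0],
    [0, 0, 0],
  ],
  spin=[0, 0, 0, 0, 0, 0, 0, 0],
)

```text
time: 18.45
tool_pos: [474.4, 59.7, 324.2]
tcp_rot: [-3.141, -0.0, 1.531]
contact_force: [0.1, 0.5, 0.6]
grip_width: 73.6
finger_force: 0.0
```

Run:
```python
from plan import *
st();a=cap('side','s6')['frame'];b=cap('top','t6')['frame']
f=lambda im,x0,y0,x1,y1,w,h:cv2.resize(im[y0:y1,x0:x1],(w,h),interpolation=cv2.INTER_CUBIC)
cv2.imwrite('pics/m6.png',np.hstack([f(a,230,110,430,345,400,470),f(b,240,130,440,290,400,470)]))
```

```text
{'time': 18.45, 'tool_pos': [474.433, 59.7, 324.165], 'tcp_rot': [-3.141, -0.0, 1.531], 'contact_force': [0.095, 0.474, 0.573], 'grip_width': 73.645, 'finger_force': 0.0, 'joint_positions': [-0.035, 0.194, 1.458, 0.0, 1.49, 0.004]}
```

View pics/m6.png

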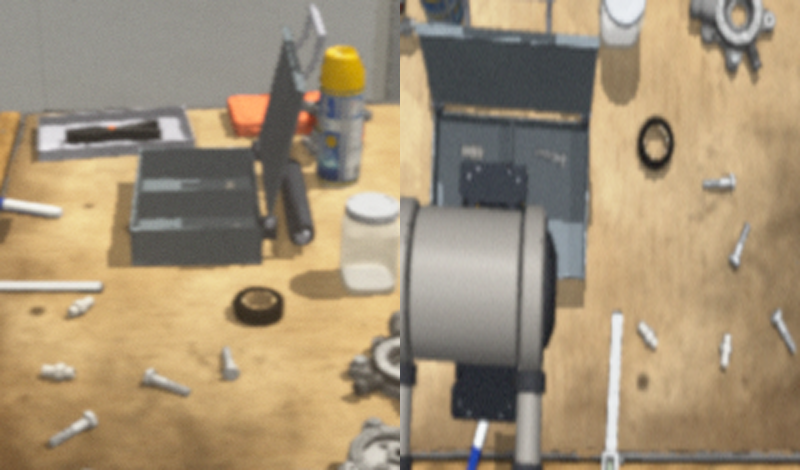

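The lid is open. The left compartment seems to hold the nipple at (472,153) and the right one the bolt at (550,157). I'll check that with the wrist camera.

Run:
```python
from plan import *
cap('wrist','w7'); print(proj('w7',(583+60,56+60,4)),proj('w7',(583+60,56-60,4)))
e=plan((440,-120,250,60),(431,-167.5,180,45),(431,-167.5,110,45))
```

```text
[449.6 103. ] [443.4 192.4]
wp (440, -120, 250, 60) row 4 r 456.0 j6 15.0
wp (431, -167.5, 180, 45) row 6 r 461.0 j6 23.0
wp (431, -167.5, 110, 45) row 8 r 461.0 j6 23.0
[[-0.23,-0.03,0.09],[-0.23,-0.01,0.09],[-0.23,0.02,0.1],[-0.22,0.05,0.09],[-0.11,0.04,0.18],[-0.11,0.05,0.17],[0,0,0.18],[0,0,0.17]] [0.08, 0.08, 0.07, 0.08, 0.08, 0.08, 0.0, 0.0]
```

View pics/w7.png

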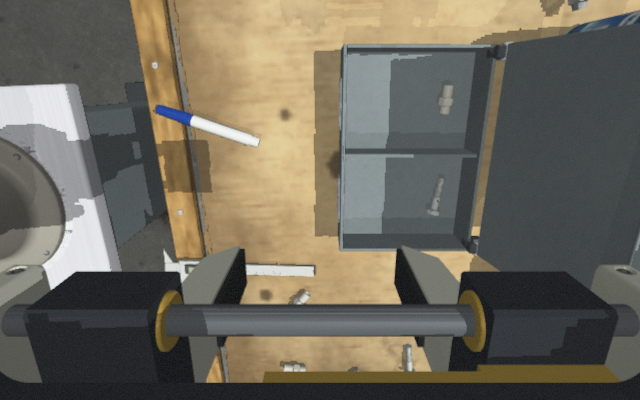

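The view confirms it: left compartment holds the nipple (446,98), right the bolt (437,196). On to the first nipple.

servo_tool(
  linear=[
    [-0.23, -0.03, 0.09],
    [-0.23, -0.01, 0.09],
    [-0.23, 0.02, 0.1],
    [-0.22, 0.05, 0.09],
    [-0.11, 0.04, 0.18],
    [-0.11, 0.05, 0.17],
    [0, 0, 0.18],
    [0, 0, 0.17],
  ],
  spin=[0.08, 0.08, 0.07, 0.08, 0.08, 0.08, 0, 0],
  hand=0,
)

```text
time: 19.6
tool_pos: [429.7, -167.7, 109.6]
tcp_rot: [3.141, -0.0, 0.792]
contact_force: [0.3, -0.2, -0.6]
grip_width: 45.6
finger_force: 0.0
```

```bash
cat > find.py <<'E'
from plan import *
def find(f,X,z=8,win=90,show=True):
    """grey part nearest the expected point X in picture f: centre, long-axis angle, length, width (mm, deg)"""
    im=cv2.imread(f'pics/{f}.png'); hsv=cv2.cvtColor(cv2.GaussianBlur(im,(3,3),0),cv2.COLOR_BGR2HSV)
    m=((hsv[...,1]<60)&(hsv[...,2]>70)).astype(np.uint8)
    m=cv2.morphologyEx(m,cv2.MORPH_CLOSE,np.ones((5,5)))
    u,v=proj(f,(*X,z)); n,lab,stt,cen=cv2.connectedComponentsWithStats(m); out=[]
    for i in range(1,n):
        if stt[i,4]<40 or np.hypot(*(cen[i]-(u,v)))>win: continue
        pts=np.argwhere(lab==i)[:,::-1]; W=np.array([atz(f,p,z)[:2] for p in pts],np.float32)
        (c,(w,h),a)=cv2.minAreaRect(W)
        if w<h: w,h,a=h,w,a+90
        out.append((np.hypot(c[0]-X[0],c[1]-X[1]).round(1),np.round(c,1).tolist(),round(a%180,1),round(w,1),round(h,1)))
    for o in sorted(out)[:3]: print(o)
E
python3 - <<'E'
from find import *
st(); cap('wrist','n1'); print(proj('n1',(431,-167,8))); find('n1',(431,-167))
E
```

```text
{'time': 19.6, 'tool_pos': [429.657, -167.718, 109.558], 'tcp_rot': [3.141, -0.0, 0.792], 'contact_force': [0.261, -0.198, -0.588], 'grip_width': 45.575, 'finger_force': 0.0, 'joint_positions': [-0.539, 0.367, 1.857, 0.0, 0.917, 0.24]}
[320.3 200.2]
(np.float64(3.5), [434.3, -168.2], 45.0, 38.2, 19.1)
```

servo_tool(
  linear=[
    [0.01, 0.01, 0.2],
    [0, 0, 0.2],
    [0, 0, 0.1],
    [0, 0, 0.03],
    [0, 0, 0],
    [0, 0, 0],
    [0, 0, 0],
    [0, 0, 0],
  ],
  spin=[0, 0, 0, 0, 0, 0, 0, 0],
)

```text
time: 20.65
tool_pos: [432.8, -167.3, 5.2]
tcp_rot: [3.141, -0.0, 0.793]
contact_force: [-0.8, -0.5, -0.1]
grip_width: 45.6
finger_force: 0.0
```

servo_tool(
  linear=[
    [0, 0, 0],
    [0, 0, 0],
    [0, 0, 0],
    [0, 0, 0],
    [0, 0, 0],
    [0, 0, 0],
    [0, 0, 0],
    [0, 0, 0],
  ],
  spin=[0, 0, 0, 0, 0, 0, 0, 0],
  hand=-1,
)

```text
time: 21.65
tool_pos: [432.5, -167.2, 4.7]
tcp_rot: [3.142, -0.0, 0.793]
contact_force: [0.1, -0.3, -0.4]
grip_width: 16.9
finger_force: 30.0
```

servo_tool(
  linear=[
    [0, 0, -0.1],
    [0, 0, -0.2],
    [0, 0, -0.2],
    [0, 0, -0.2],
    [0, 0, 0],
    [0, 0, 0],
    [0, 0, 0],
    [0, 0, 0],
  ],
  spin=[0, 0, 0, 0, 0, 0, 0, 0],
)

```text
time: 22.65
tool_pos: [432.0, -167.0, 143.7]
tcp_rot: [-3.139, 0.0, 0.793]
contact_force: [-0.3, -0.1, -0.2]
grip_width: 17.0
finger_force: 30.0
```

Run:
```python
from find import *
st(); cap('side','q1'); cap('wrist','q1w')
e=plan((555,118,140,87.8),(555,118,90,87.8),(555,118,45,87.8),step=45)
```

```text
{'time': 22.65, 'tool_pos': [432.035, -166.952, 143.714], 'tcp_rot': [-3.139, 0.0, 0.793], 'contact_force': [-0.288, -0.143, -0.186], 'grip_width': 16.993, 'finger_force': 30.0, 'joint_positions': [-0.535, 0.323, 1.808, 0.0, 1.013, 0.243]}
wp (555, 118, 140, 87.8) row 7 r 568.0 j6 14.0
wp (555, 118, 90, 87.8) row 9 r 568.0 j6 14.0
wp (555, 118, 45, 87.8) row 11 r 568.0 j6 14.0
[[0.21,-0.08,0],[0.21,-0.06,0],[0.22,-0.03,0],[0.22,-0.01,0.01],[0.22,0.02,0],[0.22,0.03,0.01],[0.22,0.06,0],[0,0,0.13]] [-0.07, -0.07, -0.07, -0.07, -0.06, -0.07, -0.06, 0.0]
[[0,0,0.12],[0,0,0.11],[0,0,0.12],[0,0,0],[0,0,0],[0,0,0],[0,0,0],[0,0,0]] [0.0, 0.0, 0.0, 0.0, 0.0, 0.0, 0.0, 0.0]
```

servo_tool(
  linear=[
    [0.21, -0.08, 0],
    [0.21, -0.06, 0],
    [0.22, -0.03, 0],
    [0.22, -0.01, 0.01],
    [0.22, 0.02, 0],
    [0.22, 0.03, 0.01],
    [0.22, 0.06, 0],
    [0, -0.02, 0],
  ],
  spin=[-0.07, -0.07, -0.07, -0.07, -0.06, -0.07, -0.06, 0],
)

```text
time: 23.75
tool_pos: [551.7, 121.6, 140.0]
tcp_rot: [3.142, -0.001, 1.535]
contact_force: [0.0, -0.6, 0.3]
grip_width: 17.0
finger_force: 30.0
```

servo_tool(
  linear=[
    [0, 0, 0.2],
    [0, 0, 0.2],
    [0, 0, 0.15],
    [0, 0, 0.05],
    [0, 0, 0],
    [0, 0, 0],
    [0, 0, 0],
    [0, 0, 0],
  ],
  spin=[0, 0, 0, 0, 0, 0, 0, 0],
)

```text
time: 24.75
tool_pos: [551.5, 119.1, 21.5]
tcp_rot: [3.14, -0.0, 1.531]
contact_force: [-0.1, 0.2, 0.0]
grip_width: 17.1
finger_force: 30.0
```

servo_tool(
  linear=[
    [0, 0, 0],
    [0, 0, 0],
    [0, 0, 0],
    [0, 0, 0],
    [0, 0, 0],
    [0, 0, -0.15],
    [0, 0, -0.25],
    [0, 0, -0.25],
  ],
  spin=[0, 0, 0, 0, 0, 0, 0, 0],
  hand=-0.3,
)

```text
time: 25.75
tool_pos: [550.8, 119.0, 151.9]
tcp_rot: [-3.141, 0.0, 1.531]
contact_force: [1.5, -0.1, 0.1]
grip_width: 32.5
finger_force: 0.0
```

Run:
```python
from find import *
st()
cap('top','t8')
for n,X in dict(A=(604,-286),B=(536,-322),C=(437,-394),N2=(416,-295)).items(): print(n); find('t8',X,win=20)
e=plan((440,-200,140,20),(416,-295,110,-8.7))
```

```text
{'time': 25.75, 'tool_pos': [550.848, 118.975, 151.931], 'tcp_rot': [-3.141, 0.0, 1.531], 'contact_force': [1.489, -0.092, 0.128], 'grip_width': 32.456, 'finger_force': 0.0, 'joint_positions': [0.077, 0.48, 1.525, 0.0, 1.137, 0.116]}
A
(np.float64(1.0), [604.8, -285.4], 90.9, 53.3, 16.6)
B
(np.float64(2.8), [533.2, -322.4], 143.7, 53.3, 19.7)
C
(np.float64(3.3), [440.1, -392.8], 40.5, 55.0, 19.1)
N2
(np.float64(1.9), [417.9, -295.2], 179.4, 35.9, 16.4)
wp (440, -200, 140, 20) row 8 r 483.0 j6 45.0
wp (416, -295, 110, -8.7) row 12 r 511.0 j6 63.0
[[-0.2,-0.06,0.01],[-0.21,-0.03,0.01],[-0.21,-0.01,0.01],[-0.21,0.03,0.01],[-0.21,0.06,0.01],[-0.19,0.09,0.02],[-0.18,0.11,0.01],[-0.16,0.14,0.02]] [0.09, 0.09, 0.1, 0.09, 0.1, 0.09, 0.1, 0.09]
[[-0.07,0.1,0.04],[-0.06,0.11,0.04],[-0.04,0.12,0.03],[-0.02,0.12,0.04],[0,0,0],[0,0,0],[0,0,0],[0,0,0]] [0.08, 0.08, 0.08, 0.08, 0.0, 0.0, 0.0, 0.0]
```

servo_tool(
  linear=[
    [-0.2, -0.06, 0.01],
    [-0.21, -0.03, 0.01],
    [-0.21, -0.01, 0.01],
    [-0.21, 0.03, 0.01],
    [-0.21, 0.06, 0.01],
    [-0.19, 0.09, 0.02],
    [-0.18, 0.11, 0.01],
    [-0.16, 0.14, 0.02],
  ],
  spin=[0.09, 0.09, 0.1, 0.09, 0.1, 0.09, 0.1, 0.09],
  hand=0,
)

```text
time: 26.8
tool_pos: [435.7, -201.2, 130.7]
tcp_rot: [3.141, -0.0, 0.349]
contact_force: [0.3, -1.6, -0.0]
grip_width: 46.2
finger_force: 0.0
```

servo_tool(
  linear=[
    [-0.07, 0.1, 0.04],
    [-0.06, 0.11, 0.04],
    [-0.04, 0.12, 0.03],
    [-0.02, 0.12, 0.04],
    [0, 0, 0],
    [0, 0, 0],
    [0, 0, 0],
    [0, 0, 0],
  ],
  spin=[0.08, 0.08, 0.08, 0.08, 0, 0, 0, 0],
)

```text
time: 27.8
tool_pos: [413.5, -295.8, 101.0]
tcp_rot: [3.141, -0.0, -0.148]
contact_force: [-0.2, -0.4, -0.9]
grip_width: 46.2
finger_force: 0.0
```

Run:
```python
from find import *
st(); cap('wrist','n2'); find('n2',(416,-295))
plan((416,-295,4,-8.7))
```

```text
{'time': 27.8, 'tool_pos': [413.543, -295.756, 100.967], 'tcp_rot': [3.141, -0.0, -0.148], 'contact_force': [-0.232, -0.365, -0.899], 'grip_width': 46.169, 'finger_force': 0.0, 'joint_positions': [-0.772, 0.452, 1.741, 0.0, 0.948, 0.947]}
(np.float64(1.2), [417.2, -294.9], 172.4, 38.7, 19.1)
wp (416, -295, 4, -8.7) row 2 r 509.0 j6 63.0
[[0.01,0,0.24],[0,-0.01,0.24],[0,0,0],[0,0,0],[0,0,0],[0,0,0],[0,0,0],[0,0,0]] [0.0, 0.0, 0.0, 0.0, 0.0, 0.0, 0.0, 0.0]
```

servo_tool(
  linear=[
    [0.02, 0, 0.2],
    [0, 0, 0.2],
    [0, 0, 0.06],
    [0, 0, 0.02],
    [0, 0, 0],
    [0, 0, 0],
    [0, 0, 0],
    [0, 0, 0],
  ],
  spin=[0, 0, 0, 0, 0, 0, 0, 0],
)

```text
time: 28.85
tool_pos: [417.4, -297.1, 5.1]
tcp_rot: [3.141, -0.001, -0.149]
contact_force: [-0.0, -0.6, 0.3]
grip_width: 46.0
finger_force: 0.0
```

servo_tool(
  linear=[
    [0, 0, 0],
    [0, 0, 0],
    [0, 0, 0],
    [0, 0, 0],
    [0, 0, 0],
    [0, 0, 0],
    [0, 0, 0],
    [0, 0, 0],
  ],
  spin=[0, 0, 0, 0, 0, 0, 0, 0],
  hand=-1,
)

```text
time: 29.85
tool_pos: [417.2, -296.9, 4.6]
tcp_rot: [-3.141, 0.0, -0.149]
contact_force: [0.1, 0.8, -0.3]
grip_width: 17.1
finger_force: 30.0
```

servo_tool(
  linear=[
    [0, 0, -0.1],
    [0, 0, -0.2],
    [0, 0, -0.2],
    [0, 0, -0.2],
    [0, 0, 0],
    [0, 0, 0],
    [0, 0, 0],
    [0, 0, 0],
  ],
  spin=[0, 0, 0, 0, 0, 0, 0, 0],
)

```text
time: 30.85
tool_pos: [416.8, -296.6, 143.6]
tcp_rot: [-3.14, 0.002, -0.149]
contact_force: [-0.0, -0.0, -0.0]
grip_width: 17.0
finger_force: 30.0
```

Run:
```python
from find import *
st()
e=plan((480,-160,140,40),(590,119,140,87.8),(590,119,22,87.8))
```

```text
{'time': 30.85, 'tool_pos': [416.79, -296.572, 143.627], 'tcp_rot': [-3.14, 0.002, -0.149], 'contact_force': [-0.005, -0.033, -0.038], 'grip_width': 16.957, 'finger_force': 30.0, 'joint_positions': [-0.768, 0.403, 1.681, 0.0, 1.06, 0.952]}
wp (480, -160, 140, 40) row 6 r 506.0 j6 32.0
wp (590, 119, 140, 87.8) row 12 r 602.0 j6 14.0
wp (590, 119, 22, 87.8) row 15 r 602.0 j6 14.0
[[0.04,-0.12,0],[0.05,-0.11,0],[0.07,-0.11,0],[0.08,-0.1,0.01],[0.09,-0.08,0],[0.11,-0.07,0.01],[0.22,-0.12,0],[0.23,-0.09,0]] [-0.09, -0.09, -0.09, -0.09, -0.09, -0.09, -0.09, -0.09]
[[0.24,-0.05,0],[0.25,-0.02,0],[0.25,0.02,0],[0.25,0.05,0],[0,0,0.2],[0,0,0.19],[0,0,0.2],[0,0,0]] [-0.09, -0.09, -0.09, -0.08, 0.0, 0.0, 0.0, 0.0]
```

servo_tool(
  linear=[
    [0.04, -0.12, 0],
    [0.05, -0.11, 0],
    [0.07, -0.11, 0],
    [0.08, -0.1, 0.01],
    [0.09, -0.08, 0],
    [0.11, -0.07, 0.01],
    [0.22, -0.12, 0],
    [0.23, -0.09, 0],
  ],
  spin=[-0.09, -0.09, -0.09, -0.09, -0.09, -0.09, -0.09, -0.09],
)

```text
time: 31.85
tool_pos: [516.8, -65.6, 140.1]
tcp_rot: [-3.141, 0.0, 0.985]
contact_force: [1.1, -1.3, -1.3]
grip_width: 17.0
finger_force: 30.0
```

servo_tool(
  linear=[
    [0.24, -0.05, 0],
    [0.25, -0.02, 0],
    [0.25, 0.02, 0],
    [0.25, 0.06, 0],
    [0, 0, 0.2],
    [0, 0, 0.19],
    [0, 0, 0.18],
    [0, 0, 0],
  ],
  spin=[-0.09, -0.09, -0.09, -0.08, 0, 0, 0, 0],
)

```text
time: 32.85
tool_pos: [589.4, 119.1, 23.4]
tcp_rot: [-3.134, 0.001, 1.532]
contact_force: [-0.2, 0.6, -0.0]
grip_width: 17.0
finger_force: 30.0
```

servo_tool(
  linear=[
    [0, 0, 0],
    [0, 0, 0],
    [0, 0, 0],
    [0, 0, 0],
    [0, 0, 0],
    [0, 0, -0.15],
    [0, 0, -0.25],
    [0, 0, -0.25],
  ],
  spin=[0, 0, 0, 0, 0, 0, 0, 0],
  hand=-0.35,
)

```text
time: 33.85
tool_pos: [591.6, 119.3, 157.9]
tcp_rot: [-3.141, -0.0, 1.531]
contact_force: [1.6, -0.3, 0.6]
grip_width: 30.0
finger_force: 0.0
```

Run:
```python
from find import *
st()
cap('top','t9')
for n,X in dict(A=(604,-286),B=(536,-322),C=(437,-394)).items(): print(n); find('t9',X,win=20)
e=plan((470,-270,150,55),(437,-394,105,38))
```

```text
{'time': 33.85, 'tool_pos': [591.608, 119.256, 157.936], 'tcp_rot': [-3.141, -0.0, 1.531], 'contact_force': [1.555, -0.266, 0.602], 'grip_width': 30.048, 'finger_force': 0.0, 'joint_positions': [0.072, 0.543, 1.397, 0.0, 1.203, 0.111]}
A
(np.float64(1.0), [604.8, -285.4], 90.9, 53.3, 16.6)
B
(np.float64(2.8), [533.2, -322.4], 143.7, 53.3, 19.7)
C
(np.float64(3.2), [439.8, -392.6], 39.7, 55.0, 19.1)
wp (470, -270, 150, 55) row 8 r 542.0 j6 5.0
wp (437, -394, 105, 38) row 11 r 588.0 j6 10.0
[[-0.25,-0.07,0.01],[-0.25,-0.05,0.01],[-0.25,-0.03,0.01],[-0.26,-0.01,0.01],[-0.25,0,0.01],[-0.26,0.02,0.01],[-0.25,0.04,0.01],[-0.25,0.06,0.01]] [0.05, 0.04, 0.05, 0.04, 0.05, 0.04, 0.05, 0.04]
[[-0.2,0.07,0.07],[-0.19,0.09,0.08],[-0.19,0.11,0.07],[0,0,0],[0,0,0],[0,0,0],[0,0,0],[0,0,0]] [0.06, 0.07, 0.06, 0.0, 0.0, 0.0, 0.0, 0.0]
```

servo_tool(
  linear=[
    [-0.25, -0.07, 0.01],
    [-0.25, -0.05, 0.01],
    [-0.25, -0.03, 0.01],
    [-0.26, -0.01, 0.01],
    [-0.25, 0, 0.01],
    [-0.26, 0.02, 0.01],
    [-0.25, 0.04, 0.01],
    [-0.25, 0.06, 0.01],
  ],
  spin=[0.05, 0.04, 0.05, 0.04, 0.05, 0.04, 0.05, 0.04],
  hand=0,
)

```text
time: 34.9
tool_pos: [466.2, -272.2, 140.7]
tcp_rot: [3.141, -0.0, 0.964]
contact_force: [-0.0, -0.2, 0.4]
grip_width: 46.2
finger_force: 0.0
```

servo_tool(
  linear=[
    [-0.2, 0.07, 0.07],
    [-0.19, 0.09, 0.08],
    [-0.19, 0.11, 0.07],
    [0, 0, 0],
    [0, 0, 0],
    [0, 0, 0],
    [0, 0, 0],
    [0, 0, 0],
  ],
  spin=[0.06, 0.07, 0.06, 0, 0, 0, 0, 0],
)

```text
time: 35.9
tool_pos: [433.0, -393.9, 97.0]
tcp_rot: [3.141, -0.0, 0.669]
contact_force: [-0.4, 0.4, -0.3]
grip_width: 45.9
finger_force: 0.0
```

Run:
```python
from find import *
st(); cap('wrist','b3'); find('b3',(438,-393))
plan((438,-393,4,38))
```

```text
{'time': 35.9, 'tool_pos': [433.026, -393.876, 97.022], 'tcp_rot': [3.141, -0.0, 0.669], 'contact_force': [-0.381, 0.439, -0.28], 'grip_width': 45.926, 'finger_force': 0.0, 'joint_positions': [-0.869, 0.577, 1.524, 0.0, 1.04, 0.033]}
(np.float64(1.9), [439.5, -391.8], 39.3, 54.6, 19.1)
wp (438, -393, 4, 38) row 2 r 588.0 j6 10.0
[[0.01,0.01,0.23],[0.01,0,0.23],[0,0,0],[0,0,0],[0,0,0],[0,0,0],[0,0,0],[0,0,0]] [0.0, 0.0, 0.0, 0.0, 0.0, 0.0, 0.0, 0.0]
```

servo_tool(
  linear=[
    [0.02, 0.01, 0.2],
    [0.01, 0, 0.2],
    [0, 0, 0.05],
    [0, 0, 0.01],
    [0, 0, 0],
    [0, 0, 0],
    [0, 0, 0],
    [0, 0, 0],
  ],
  spin=[0, 0, 0, 0, 0, 0, 0, 0],
)

```text
time: 36.95
tool_pos: [438.7, -392.4, 5.1]
tcp_rot: [3.141, -0.0, 0.668]
contact_force: [0.7, 0.3, 1.1]
grip_width: 45.9
finger_force: 0.0
```

servo_tool(
  linear=[
    [0, 0, 0],
    [0, 0, 0],
    [0, 0, 0],
    [0, 0, 0],
    [0, 0, 0],
    [0, 0, 0],
    [0, 0, 0],
    [0, 0, 0],
  ],
  spin=[0, 0, 0, 0, 0, 0, 0, 0],
  hand=-1,
)

```text
time: 37.95
tool_pos: [438.6, -392.2, 4.7]
tcp_rot: [-3.141, -0.0, 0.668]
contact_force: [-0.2, -1.5, 0.6]
grip_width: 13.6
finger_force: 29.8
```

servo_tool(
  linear=[
    [0, 0, -0.1],
    [0, 0, -0.2],
    [0, 0, -0.2],
    [0, 0, -0.2],
    [0, 0, 0],
    [0, 0, 0],
    [0, 0, 0],
    [0, 0, 0],
  ],
  spin=[0, 0, 0, 0, 0, 0, 0, 0],
)

```text
time: 38.95
tool_pos: [438.2, -391.8, 143.5]
tcp_rot: [-3.139, 0.0, 0.668]
contact_force: [-0.2, -0.1, 0.1]
grip_width: 14.1
finger_force: 29.8
```

Run:
```python
from find import *
st()
e=plan((545,-6,140,87.8),(545,-6,22,87.8))
```

```text
{'time': 38.95, 'tool_pos': [438.242, -391.829, 143.505], 'tcp_rot': [-3.139, 0.0, 0.668], 'contact_force': [-0.221, -0.15, 0.067], 'grip_width': 14.063, 'finger_force': 29.826, 'joint_positions': [-0.86, 0.531, 1.462, 0.0, 1.151, 0.043]}
wp (545, -6, 140, 87.8) row 8 r 544.0 j6 2.0
wp (545, -6, 22, 87.8) row 11 r 544.0 j6 2.0
[[0.2,-0.15,0],[0.22,-0.12,0],[0.23,-0.1,0],[0.24,-0.08,0],[0.24,-0.05,0],[0.25,-0.02,0.01],[0.25,0.01,0],[0.25,0.03,0.01]] [-0.07, -0.07, -0.07, -0.07, -0.07, -0.07, -0.07, -0.06]
[[0,0,0.2],[0,0,0.19],[0,0,0.2],[0,0,0],[0,0,0],[0,0,0],[0,0,0],[0,0,0]] [0.0, 0.0, 0.0, 0.0, 0.0, 0.0, 0.0, 0.0]
```

servo_tool(
  linear=[
    [0.2, -0.15, 0],
    [0.22, -0.12, 0],
    [0.23, -0.1, 0],
    [0.24, -0.08, 0],
    [0.24, -0.05, 0],
    [0.25, -0.02, 0.01],
    [0.25, 0.01, 0],
    [0.25, 0.03, 0.01],
  ],
  spin=[-0.07, -0.07, -0.07, -0.07, -0.07, -0.07, -0.07, -0.06],
)

```text
time: 39.95
tool_pos: [545.0, -4.5, 140.3]
tcp_rot: [-3.141, -0.0, 1.535]
contact_force: [0.5, -1.8, -0.4]
grip_width: 13.9
finger_force: 29.8
```

servo_tool(
  linear=[
    [0, 0, 0],
    [0, 0, 0.2],
    [0, 0, 0.19],
    [0, 0, 0.18],
    [0, 0, 0],
    [0, 0, 0],
    [0, 0, 0],
    [0, 0, 0],
  ],
  spin=[0, 0, 0, 0, 0, 0, 0, 0],
)

```text
time: 40.95
tool_pos: [545.5, -6.2, 27.9]
tcp_rot: [3.139, 0.0, 1.531]
contact_force: [-0.1, 0.1, -1.2]
grip_width: 13.6
finger_force: 29.8
```

servo_tool(
  linear=[
    [0, 0, 0],
    [0, 0, 0],
    [0, 0, 0],
    [0, 0, 0],
    [0, 0, 0],
    [0, 0, -0.15],
    [0, 0, -0.25],
    [0, 0, -0.25],
  ],
  spin=[0, 0, 0, 0, 0, 0, 0, 0],
  hand=-0.35,
)

```text
time: 41.95
tool_pos: [544.4, -6.1, 157.9]
tcp_rot: [-3.141, -0.0, 1.531]
contact_force: [1.4, -1.2, -0.4]
grip_width: 29.5
finger_force: 0.0
```

Run:
```python
from find import *
st()
cap('top','t10')
for n,X in dict(A=(604,-286),B=(536,-322)).items(): print(n); find('t10',X,win=20)
e=plan((540,-180,150,20),(534,-322,105,-31))
```

```text
{'time': 41.95, 'tool_pos': [544.418, -6.09, 157.884], 'tcp_rot': [-3.141, -0.0, 1.531], 'contact_force': [1.382, -1.159, -0.352], 'grip_width': 29.479, 'finger_force': 0.0, 'joint_positions': [-0.152, 0.441, 1.572, 0.0, 1.129, -0.113]}
A
(np.float64(1.0), [604.8, -285.4], 90.9, 53.3, 16.6)
B
(np.float64(2.8), [533.2, -322.4], 143.7, 53.3, 19.7)
wp (540, -180, 150, 20) row 8 r 569.0 j6 51.0
wp (534, -322, 105, -31) row 14 r 623.0 j6 90.0
[[-0.11,0,0.01],[-0.11,0.01,0.01],[-0.1,0.03,0.01],[-0.1,0.05,0.01],[-0.09,0.06,0.01],[-0.08,0.07,0.01],[-0.07,0.08,0.01],[-0.06,0.1,0.01]] [0.09, 0.09, 0.1, 0.09, 0.1, 0.09, 0.1, 0.09]
[[-0.05,0.11,0.04],[-0.03,0.11,0.04],[-0.01,0.12,0.04],[0.01,0.12,0.03],[0.02,0.11,0.04],[0.04,0.11,0.03],[0,0,0],[0,0,0]] [0.09, 0.1, 0.09, 0.1, 0.09, 0.1, 0.0, 0.0]
```

servo_tool(
  linear=[
    [-0.11, 0, 0.01],
    [-0.11, 0.01, 0.01],
    [-0.1, 0.03, 0.01],
    [-0.1, 0.05, 0.01],
    [-0.09, 0.06, 0.01],
    [-0.08, 0.07, 0.01],
    [-0.07, 0.08, 0.01],
    [-0.06, 0.1, 0.01],
  ],
  spin=[0.09, 0.09, 0.1, 0.09, 0.1, 0.09, 0.1, 0.09],
  hand=0,
)

```text
time: 43.0
tool_pos: [536.3, -181.3, 140.4]
tcp_rot: [-3.141, 0.0, 0.349]
contact_force: [0.1, 0.7, -1.4]
grip_width: 45.7
finger_force: 0.0
```

servo_tool(
  linear=[
    [-0.05, 0.11, 0.04],
    [-0.03, 0.11, 0.04],
    [-0.01, 0.12, 0.04],
    [0.01, 0.12, 0.03],
    [0.02, 0.11, 0.04],
    [0.04, 0.11, 0.03],
    [0, 0, 0],
    [0, 0, 0],
  ],
  spin=[0.09, 0.1, 0.09, 0.1, 0.09, 0.1, 0, 0],
)

```text
time: 44.0
tool_pos: [530.4, -320.7, 96.5]
tcp_rot: [-3.141, 0.001, -0.54]
contact_force: [0.1, 0.0, -0.0]
grip_width: 45.9
finger_force: 0.0
```

Run:
```python
from find import *
st(); cap('wrist','b2'); find('b2',(534,-322))
plan((534,-322,4,-31))
```

```text
{'time': 44.0, 'tool_pos': [530.38, -320.747, 96.544], 'tcp_rot': [-3.141, 0.001, -0.54], 'contact_force': [0.069, 0.042, -0.008], 'grip_width': 45.937, 'finger_force': 0.0, 'joint_positions': [-0.668, 0.634, 1.416, 0.0, 1.093, 1.443]}
(np.float64(2.1), [535.8, -320.9], 149.7, 55.6, 19.4)
wp (534, -322, 4, -31) row 2 r 624.0 j6 90.0
[[0.01,0,0.23],[0.01,0,0.23],[0,0,0],[0,0,0],[0,0,0],[0,0,0],[0,0,0],[0,0,0]] [0.0, 0.0, 0.0, 0.0, 0.0, 0.0, 0.0, 0.0]
```

servo_tool(
  linear=[
    [0.02, -0.01, 0.2],
    [0, 0, 0.2],
    [0, 0, 0.05],
    [0, 0, 0.01],
    [0, 0, 0],
    [0, 0, 0],
    [0, 0, 0],
    [0, 0, 0],
  ],
  spin=[0, 0, 0, 0, 0, 0, 0, 0],
)

```text
time: 45.05
tool_pos: [535.0, -321.9, 5.1]
tcp_rot: [-3.142, -0.001, -0.542]
contact_force: [0.8, -0.5, -0.1]
grip_width: 46.1
finger_force: 0.0
```

servo_tool(
  linear=[
    [0, 0, 0],
    [0, 0, 0],
    [0, 0, 0],
    [0, 0, 0],
    [0, 0, 0],
    [0, 0, 0],
    [0, 0, 0],
    [0, 0, 0],
  ],
  spin=[0, 0, 0, 0, 0, 0, 0, 0],
  hand=-1,
)

```text
time: 46.05
tool_pos: [534.9, -321.7, 4.7]
tcp_rot: [-3.142, 0.0, -0.542]
contact_force: [-0.2, 1.0, 0.2]
grip_width: 14.6
finger_force: 29.8
```

servo_tool(
  linear=[
    [0, 0, -0.1],
    [0, 0, -0.2],
    [0, 0, -0.2],
    [0, 0, -0.2],
    [0, 0, 0],
    [0, 0, 0],
    [0, 0, 0],
    [0, 0, 0],
  ],
  spin=[0, 0, 0, 0, 0, 0, 0, 0],
)

```text
time: 47.05
tool_pos: [534.4, -321.5, 143.4]
tcp_rot: [-3.141, 0.002, -0.542]
contact_force: [0.6, -0.2, -0.8]
grip_width: 14.0
finger_force: 29.8
```

Run:
```python
from find import *
st()
e=plan((540,-180,140,20),(588,-6,140,87.8),(588,-6,26,87.8))
```

```text
{'time': 47.05, 'tool_pos': [534.446, -321.477, 143.4], 'tcp_rot': [-3.141, 0.002, -0.542], 'contact_force': [0.638, -0.197, -0.826], 'grip_width': 13.989, 'finger_force': 29.754, 'joint_positions': [-0.664, 0.593, 1.349, 0.0, 1.201, 1.448]}
wp (540, -180, 140, 20) row 6 r 569.0 j6 51.0
wp (588, -6, 140, 87.8) row 14 r 589.0 j6 2.0
wp (588, -6, 26, 87.8) row 17 r 589.0 j6 2.0
[[-0.06,-0.1,0],[-0.04,-0.11,0],[-0.02,-0.12,0],[-0.01,-0.12,0.01],[0.01,-0.12,0],[0.03,-0.11,0.01],[0.07,-0.09,0],[0.08,-0.08,0]] [-0.09, -0.1, -0.09, -0.1, -0.09, -0.1, -0.09, -0.09]
[[0.09,-0.07,0],[0.1,-0.06,0],[0.1,-0.04,0],[0.11,-0.02,0],[0.11,-0.01,0],[0.11,0.01,0],[0,0,0.19],[0,0,0.19]] [-0.1, -0.09, -0.1, -0.09, -0.1, -0.09, 0.0, 0.0]
[[0,0,0.19],[0,0,0],[0,0,0],[0,0,0],[0,0,0],[0,0,0],[0,0,0],[0,0,0]] [0.0, 0.0, 0.0, 0.0, 0.0, 0.0, 0.0, 0.0]
```

servo_tool(
  linear=[
    [-0.06, -0.1, 0],
    [-0.04, -0.11, 0],
    [-0.02, -0.12, 0],
    [-0.01, -0.12, 0.01],
    [0.01, -0.12, 0],
    [0.03, -0.11, 0.01],
    [0.07, -0.09, 0],
    [0.08, -0.08, 0],
  ],
  spin=[-0.09, -0.1, -0.09, -0.1, -0.09, -0.1, -0.09, -0.09],
)

```text
time: 48.05
tool_pos: [554.1, -135.7, 140.1]
tcp_rot: [-3.141, 0.0, 0.641]
contact_force: [-0.5, -0.2, -1.3]
grip_width: 14.4
finger_force: 29.8
```

servo_tool(
  linear=[
    [0.09, -0.07, 0],
    [0.1, -0.06, 0],
    [0.1, -0.04, 0],
    [0.11, -0.02, 0],
    [0.11, -0.01, 0],
    [0.11, 0.01, 0],
    [0, 0, 0.19],
    [0, 0, 0.19],
  ],
  spin=[-0.1, -0.09, -0.1, -0.09, -0.1, -0.09, 0, 0],
)

```text
time: 49.05
tool_pos: [589.3, -6.5, 63.7]
tcp_rot: [3.141, 0.0, 1.532]
contact_force: [-0.2, 0.4, -0.9]
grip_width: 14.1
finger_force: 29.8
```

servo_tool(
  linear=[
    [0, 0, 0.17],
    [0, 0, 0],
    [0, 0, 0],
    [0, 0, 0],
    [0, 0, 0],
    [0, 0, 0],
    [0, 0, 0],
    [0, 0, 0],
  ],
  spin=[0, 0, 0, 0, 0, 0, 0, 0],
)

```text
time: 50.05
tool_pos: [589.2, -7.0, 30.8]
tcp_rot: [3.142, -0.0, 1.531]
contact_force: [0.5, -0.2, 0.2]
grip_width: 14.5
finger_force: 29.8
```

servo_tool(
  linear=[
    [0, 0, 0],
    [0, 0, 0],
    [0, 0, 0],
    [0, 0, 0],
    [0, 0, 0],
    [0, 0, -0.15],
    [0, 0, -0.25],
    [0, 0, -0.25],
  ],
  spin=[0, 0, 0, 0, 0, 0, 0, 0],
  hand=-0.35,
)

```text
time: 51.05
tool_pos: [588.9, -7.0, 161.9]
tcp_rot: [-3.141, -0.0, 1.531]
contact_force: [1.2, 0.2, -0.2]
grip_width: 30.0
finger_force: 0.0
```

Run:
```python
from find import *
st()
cap('top','t11')
for n,X in dict(A=(604,-286)).items(): print(n); find('t11',X,win=20)
e=plan((604,-286,150,94),(604,-286,105,94))
```

```text
{'time': 51.05, 'tool_pos': [588.916, -6.959, 161.909], 'tcp_rot': [-3.141, -0.0, 1.531], 'contact_force': [1.228, 0.197, -0.186], 'grip_width': 30.029, 'finger_force': 0.0, 'joint_positions': [-0.142, 0.514, 1.436, 0.0, 1.192, -0.103]}
A
(np.float64(1.0), [604.8, -285.4], 90.9, 53.3, 16.6)
wp (604, -286, 150, 94) row 6 r 668.0 j6 -29.0
wp (604, -286, 105, 94) row 7 r 668.0 j6 -29.0
[[-0.23,0.02,0.02],[-0.23,0.02,0.02],[-0.23,0.01,0.01],[-0.23,0.01,0.02],[-0.24,0,0.01],[-0.23,0,0.02],[0,0,0.22],[0,0,0]] [-0.01, -0.01, -0.01, -0.01, -0.01, -0.02, 0.0, 0.0]
```

servo_tool(
  linear=[
    [-0.23, 0.02, 0.02],
    [-0.23, 0.02, 0.02],
    [-0.23, 0.01, 0.01],
    [-0.23, 0.01, 0.02],
    [-0.24, 0, 0.01],
    [-0.23, 0, 0.02],
    [0, 0, 0.2],
    [0, 0, 0],
  ],
  spin=[-0.01, -0.01, -0.01, -0.01, -0.01, -0.02, 0, 0],
  hand=0,
)

```text
time: 52.1
tool_pos: [599.0, -284.4, 97.1]
tcp_rot: [-3.136, -0.005, 1.64]
contact_force: [0.2, 0.5, -0.0]
grip_width: 45.6
finger_force: 0.0
```

Run:
```python
from find import *
st(); cap('wrist','b1'); find('b1',(604,-286))
plan((604,-286,5,94))
```

```text
{'time': 52.1, 'tool_pos': [598.984, -284.366, 97.107], 'tcp_rot': [-3.136, -0.005, 1.64], 'contact_force': [0.244, 0.464, -0.035], 'grip_width': 45.591, 'finger_force': 0.0, 'joint_positions': [-0.559, 0.71, 1.263, 0.0, 1.176, -0.628]}
(np.float64(3.2), [607.2, -286.6], 86.8, 56.3, 19.5)
wp (604, -286, 5, 94) row 2 r 669.0 j6 -29.0
[[0,0.01,0.24],[-0.01,0.01,0.23],[0,0,0],[0,0,0],[0,0,0],[0,0,0],[0,0,0],[0,0,0]] [0.0, 0.0, 0.0, 0.0, 0.0, 0.0, 0.0, 0.0]
```

servo_tool(
  linear=[
    [0, 0.03, 0.2],
    [0, 0, 0.2],
    [0, 0, 0.05],
    [0, 0, 0.01],
    [0, 0, 0],
    [0, 0, 0],
    [0, 0, 0],
    [0, 0, 0],
  ],
  spin=[0, 0, 0, 0, 0, 0, 0, 0],
)

```text
time: 53.15
tool_pos: [607.3, -284.8, 9.1]
tcp_rot: [3.141, 0.0, 1.641]
contact_force: [-0.2, -0.8, -0.2]
grip_width: 45.8
finger_force: 0.0
```

servo_tool(
  linear=[
    [0, 0, 0],
    [0, 0, 0],
    [0, 0, 0],
    [0, 0, 0],
    [0, 0, 0],
    [0, 0, 0],
    [0, 0, 0],
    [0, 0, 0],
  ],
  spin=[0, 0, 0, 0, 0, 0, 0, 0],
  hand=-1,
)

```text
time: 54.15
tool_pos: [607.2, -284.7, 8.7]
tcp_rot: [3.142, -0.0, 1.641]
contact_force: [-0.2, -0.7, -0.2]
grip_width: 12.9
finger_force: 26.2
```

servo_tool(
  linear=[
    [0, 0, -0.1],
    [0, 0, -0.2],
    [0, 0, -0.2],
    [0, 0, -0.2],
    [0, 0, 0],
    [0, 0, 0],
    [0, 0, 0],
    [0, 0, 0],
  ],
  spin=[0, 0, 0, 0, 0, 0, 0, 0],
)

```text
time: 55.15
tool_pos: [606.7, -284.4, 147.5]
tcp_rot: [-3.14, -0.001, 1.641]
contact_force: [0.3, -0.1, -0.6]
grip_width: 12.5
finger_force: 26.1
```

Run:
```python
from find import *
st()
e=plan((567,-6,143,87.8),(567,-6,40,87.8))
```

```text
{'time': 55.15, 'tool_pos': [606.739, -284.441, 147.48], 'tcp_rot': [-3.14, -0.001, 1.641], 'contact_force': [0.295, -0.101, -0.567], 'grip_width': 12.486, 'finger_force': 26.102, 'joint_positions': [-0.553, 0.674, 1.186, 0.0, 1.284, -0.623]}
wp (567, -6, 143, 87.8) row 6 r 566.0 j6 2.0
wp (567, -6, 40, 87.8) row 8 r 566.0 j6 2.0
[[0.23,-0.02,0],[0.23,-0.02,0],[0.23,-0.02,0.01],[0.24,-0.03,0],[0.23,-0.03,0.01],[0.24,-0.04,0],[0,0,0.26],[0,0,0.26]] [0.01, 0.01, 0.01, 0.01, 0.01, 0.02, 0.0, 0.0]
```

servo_tool(
  linear=[
    [0.23, -0.02, 0],
    [0.23, -0.02, 0],
    [0.23, -0.02, 0.01],
    [0.24, -0.03, 0],
    [0.23, -0.03, 0.01],
    [0.24, -0.04, 0],
    [0, 0, 0],
    [0, 0, 0],
  ],
  spin=[0.01, 0.01, 0.01, 0.01, 0.01, 0.02, 0, 0],
)

```text
time: 56.15
tool_pos: [566.6, -5.9, 144.5]
tcp_rot: [-3.141, 0.0, 1.532]
contact_force: [0.5, -0.2, -0.9]
grip_width: 12.5
finger_force: 26.1
```

servo_tool(
  linear=[
    [0, 0, 0.2],
    [0, 0, 0.2],
    [0, 0, 0.1],
    [0, 0, 0.03],
    [0, 0, 0],
    [0, 0, 0],
    [0, 0, 0],
    [0, 0, 0],
  ],
  spin=[0, 0, 0, 0, 0, 0, 0, 0],
)

```text
time: 57.15
tool_pos: [566.8, -5.7, 39.3]
tcp_rot: [3.141, 0.0, 1.532]
contact_force: [0.5, 0.5, -1.0]
grip_width: 12.5
finger_force: 26.1
```

servo_tool(
  linear=[
    [0, 0, 0],
    [0, 0, 0],
    [0, 0, 0],
    [0, 0, 0],
    [0, 0, 0],
    [0, 0, -0.15],
    [0, 0, -0.25],
    [0, 0, -0.25],
  ],
  spin=[0, 0, 0, 0, 0, 0, 0, 0],
  hand=-0.4,
)

```text
time: 58.15
tool_pos: [566.3, -5.7, 169.9]
tcp_rot: [-3.141, -0.0, 1.531]
contact_force: [0.2, -0.7, -0.6]
grip_width: 27.7
finger_force: 0.0
```

servo_tool(
  linear=[
    [0, -0.1, -0.25],
    [0, -0.2, -0.25],
    [0, -0.2, -0.25],
    [0, -0.2, 0],
    [0, 0, 0],
    [0, 0, 0],
    [0, 0, 0],
    [0, 0, 0],
  ],
  spin=[0, 0, 0, 0, 0, 0, 0, 0],
)

```text
time: 59.15
tool_pos: [429.1, -0.4, 315.7]
tcp_rot: [-3.14, -0.0, 1.532]
contact_force: [-0.1, -0.5, -0.8]
grip_width: 27.7
finger_force: 0.0
```

Run:
```python
from find import *
st()
a=cap('wrist','wf')['frame'];b=cap('top','tf')['frame'];c=cap('side','sf')['frame']
f=lambda im,x0,y0,x1,y1,w,h:cv2.resize(im[y0:y1,x0:x1],(w,h),interpolation=cv2.INTER_CUBIC)
cv2.imwrite('pics/mf.png',np.vstack([np.hstack([f(a,0,0,640,400,480,300),f(b,160,120,480,300,320,300)]),f(c,160,90,460,190,800,290)]))
```

```text
{'time': 59.15, 'tool_pos': [429.072, -0.357, 315.705], 'tcp_rot': [-3.14, -0.0, 1.532], 'contact_force': [-0.057, -0.544, -0.789], 'grip_width': 27.651, 'finger_force': 0.0, 'joint_positions': [-0.18, 0.102, 1.592, 0.0, 1.449, -0.141]}
```

View pics/mf.png

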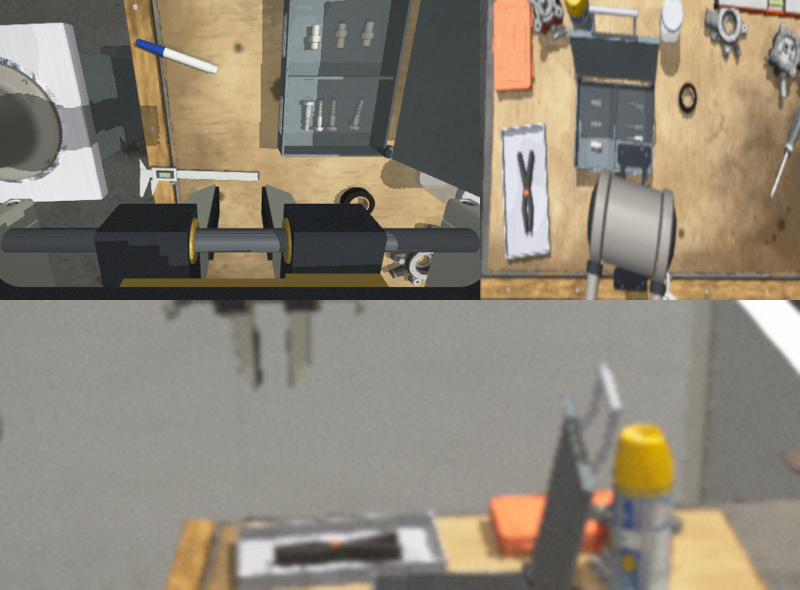

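The final view shows three nipples at (315-370,35) in the left compartment and four bolts at (305-357,115) in the right one. The lid is open, the clamp is in its tray, and no parts remain on the bench.

```bash
python3 -c "
from plant import workorder
print(workorder.close_job())"
```

```text
the job is handed in; nothing more can be done
None
```

I handed the job in at about 59 s of the 210 s limit: the clamp is flat in its tray, the lid stands open by itself, and all five loose parts are in the bin, two nipples in the left compartment and three bolts in the right; the hand-in gave no verdict.

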